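# Load the hall lantern and hold its battery cap at the test position

## Task

Load the hall lantern and test it: stand the fat battery cell in the well on top of the lantern with its button end up, then set the battery cap over it, lugs down through the two slots of the collar until it is fully seated. Turn the cap clockwise (seen from above) only halfway to its lock, about 45 degrees, which lights the lamp against a return spring, and finish still gripping the cap and holding it there, without letting go; never turn it on to the lock click at about 90 degrees, which would leave the lamp on. Leave the other things on the shelf where they lie.

Things in the scene. Friction and masses are not known exactly. Their poses are not given: they have to be found in the camera images.
- lantern: Hand lantern fixed to the shelf by a steel foot bracket: black box 84 x 84 mm, flat top 84 mm above the shelf, round lens bezel (74 mm across, reaching 59 mm from the axis) on its -y side. Origin on the shelf under the axis of its battery well; z up. On top an aluminium collar, 66 mm across outside, rim 96 mm above the shelf, with two slots, towards the lantern's +x and -x
- collar_mouth (a point): Centre of the collar's rim, axes as the lantern's. Bore 48 mm across; slots 14 mm wide, out to 29 mm from the axis. Under the 5 mm thick ledges between the slots runs the lug track, 7 mm high; its floor is the flat top, 84 mm above the shelf. The cap enters with its lugs in line with the slots within about 5 degrees (either lug in either slot) and turns clockwise seen from above
- well_floor (a point): Centre of the floor of the round battery well, 59 mm above the shelf; axes as the lantern's. The well is 37 mm across and 25 mm deep below the lug track's floor
- switch_ring (a joint): Angle (rad) of the spring-loaded switch ring in the lug track, 0 at rest, growing clockwise seen from above. The lugs pick it up after about 0.13 rad, so it reads the cap's turn less 0.13. It turns the cap back if let go (0.03 N m at 0, 0.07 N m half-way). Spring pawls begin to resist at about 60 degrees of cap turn and snap behind the lugs (the lock click) at about 90
- cap: Aluminium battery cap, 75 g, on its open foot: a hood 44 mm across outside, 38 mm inside, 43 mm high (39 inside), with a finger bar on top. Two lugs at the very foot, 9 mm wide, 5 mm high, reach out to 27.5 mm from the axis. Origin at the centre of the foot, z up; lugs and bar lie along x; the same after a half turn. Seated, the origin is 84 mm above the shelf, with 2 mm of play upwards
- cap_bar (a point): Middle of the cap's finger bar, 54 mm above the foot on the cap's axis; axes as the cap's. The bar is 40 mm long (x), 14 mm wide (y), 22 mm high, its top 65 mm above the foot
- cell: Fat battery cell, 140 g, standing on its flat end: cylinder 33 mm across and 57 mm high with a button 10 mm across and 4 mm high on top, 61 mm in all. Origin at the centre of its flat end, z towards the button. Standing in the well its flat end is 59 mm above the shelf and it sticks 24 mm out of the collar
- iron_key: Cast-iron key, 100 mm long, lying flat, 8 mm thick; origin under its middle, bow towards -x. A bystander
- token: White plastic laundry token, 30 mm across, 4 mm thick; origin under its centre. A bystander
- jar_lid: Glass jar lid, 84 mm across, 36 mm high with its knob; origin under its centre. A bystander
- wedge: Rubber door wedge, 110 x 40 mm, 32 mm high at its +x end; origin under its middle. A bystander
- padlock: Brass padlock lying flat, body 36 x 40 x 18 mm, shackle towards +x; origin under its body. A bystander
- polish_tin: Round shoe-polish tin, 75 mm across, 25 mm high; origin under its centre. A bystander
- key_bowl: White ceramic bowl, 124 mm across, 42 mm high; origin under its centre. A bystander
Mind the look-alikes: they are no part of the job. There is more than one size of the cap; the job needs the largest.

How it is judged (in metres and radians):
On the way, in this order (a step that is already met when the one before it is completed fails the run):
1. the cell stands on the floor of the lantern's well, button end up, released (horizontal distance between cell and well_floor below 0.005 m and z of cell in the frame of well_floor below 0.004 m and angle between cell's own z axis and vertical below 0.15 rad and contact force between the fingers and cell below 0.1 N), for 0.2 s.
2. the cap has gone down into the collar, its lugs through the slots (horizontal distance between cap and lantern below 0.005 m and z of cap in the frame of lantern below 0.0875 m and angle between cap's own z axis and vertical below 0.15 rad), for 0.1 s.
At the end, for the whole second after the job is handed in: The cell stands button up (within 9 degrees) on the well floor, within 5 mm of its axis; the cap is seated in the collar (within 3.5 mm of the track floor, 5 mm of the axis, upright within 7 degrees), turned clockwise 45 degrees, give or take 11, at rest and gripped with over 1 N (horizontal distance between cell and well_floor below 0.005 m and z of cell in the frame of well_floor below 0.004 m and angle between cell's own z axis and vertical below 0.15 rad and horizontal distance between cap and lantern below 0.005 m and z of cap in the frame of lantern between 0.08 and 0.0875 m and angle between cap's own z axis and vertical below 0.12 rad and angle between the x axis of cap and the x axis of lantern, either way round between 0.58 and 0.99 rad and value of joint switch_ring between 0.38 and 0.95 rad and contact force between the fingers and cap above 1 N and angular speed of cap below 0.2 rad/s); the arm keeps its last pose, push and grip.
It fails at once if the cap is turned on to the lock click (value of joint switch_ring above 1.38 rad).
It fails at once if a bystander is pushed more than 25 mm from its place (distance of any of iron_key, token, jar_lid, wedge, padlock, polish_tin, key_bowl from where it was at the start of the episode above 0.025 m).
It also fails if it takes over 58 s, if anything falls off the work surface, if the arm or the gripper's body presses on something with over 40 N, if the wrist force passes 120 N, or if a joint passes its speed limit or range.

## Robot

A 6-joint arm with a two-finger parallel gripper is mounted at the origin on the work surface. World frame = base frame: x ahead of the robot, y to its left, z up, the work surface at z = 0. Lengths are in mm, angles in rad, forces in N, time in s.
With the tool pointing down it reaches from about 350 to 775 mm from the base axis. Payload 7.3 kg.
Tool frame: the origin (TCP) lies midway between the tips of the shut fingers; the grasp point (between the pads) lies 19 mm behind it; z points along the fingers, x is the direction in which the jaws open and shut, and the axes are right-handed (so a half turn about z gives the same grasp; the last joint's range is limited). The gripper opens to 92 mm and grips with 3 to 60 N. Pads are 19 mm wide; open, the fingers measure 130 mm over their backs; the gripper's body (75 mm by 190 mm) begins 47 mm behind the grasp point.
Start: joints at [-1.489, 0.342, 1.524, -0, 1.275, -0.146], TCP at [118.585, -511.451, 226.741] pointing down, gripper open.
Joint ranges: [-2.53, 2.53], [-0.77, 2.02], [0.04, 2.7], [-1, 4.14], [0.28, 2.66], [-3.11, 3.11]. Speed limits (rad/s): [2.57, 2.57, 3.14, 3.14, 3.14, 3.14].

## Interface

Orientations are given as [roll, pitch, yaw] about the fixed x, y, z axes, in that order (R = Rz(yaw) Ry(pitch) Rx(roll)).
In Python, from plant import bot gives the robot as it stands.
- The arm moves only by the shell command python3 -m pendant 'ROWS' [OPENING]. ROWS is JSON, a list of rows, each an object with "linear": the shift along the world's x, y, z in mm, a list of three; "twist": the turn about the world's z in degrees. In form: [{"linear": [x, y, z], "twist": twist}, ...]. A call has 1 to 20 rows; each row is the pose to reach, as a shift and turn from the pose commanded when the call began; what a row does not reach only later rows make up. A row lasts 1/8 s, in which the tool goes at most 62.5 mm and 10.7 degrees, less where a joint would pass 70% of its speed; a pose out of reach is approached as far as the arm can. A call with a gripper value outside its range is refused whole. OPENING is the closure in counts, from 0 (fully open) to 255 (shut), set as the call begins (- or left out, the last holds). The fingers move at their own pace and stop on an object; the grip force is fixed at half the most. Time passes only in rows, so rows that repeat a pose let the fingers close. It gives the time, the measured TCP pose, the force and the opening at its end, in the units of the state.
- bot.get_obs(): the state, without advancing time (a new reading comes with each control period).
- bot.capture(name): name is "scene" or "top"; returns a dict with "frame" (400x640x3 uint8, blue, green, red), "z_map" (400x640 float32, mm along the optical axis (not along the pixel's ray), 0 where there is no reading), "fx", "fy", "cx", "cy" (pixels), "rvec" (rotation vector, rad) and "tvec" (3), from world to camera coordinates, as OpenCV has them. Camera axes: x right, y down, z forward; pixel columns grow to the right and rows downward; lengths in mm; the calibration is good to about 2 mm. A picture is of the moment at which its call begins.
- bot.close_job(): hands the job in, once; it reports no verdict.
The state is a dict: "time": time; "joint_positions": joint angles; "dq": joint speeds; "tau": joint torques, N m; "tool_pos": TCP position; "tcp_rot": TCP orientation; "contact_force": force on the tool from outside, world axes, zero at the start; "moment": the same for the moment, N m; "grip_width": finger opening in mm.
Only numpy, scipy, OpenCV 4.12 (cv2) and the standard library are available. Lean on these libraries where they do the work, as an engineer would, in place of code of your own. Each camera call takes 0.05 s, during which the arm holds its last target. There are 200 camera calls.

## Working session

There is one attempt and no reset: what is moved stays moved. The work goes in short steps, Python scripts to look and compute and a shell command to move; the robot and the scene stay as the last step left them, time stands still between calls to the robot, and variables do not carry over. Pictures are saved under pics/ and viewed, about 8 in all and at most 12, crops included, and the job is handed in when it is done.

```bash
mkdir -p pics; ls; cat > h.py <<'E'
import numpy as np,cv2,pickle
from plant import bot
def cap(n,f):
    c=bot.capture(n); pickle.dump(c,open(f+'.pkl','wb')); cv2.imwrite('pics/'+f+'.png',c['frame']); return c
def load(f): return pickle.load(open(f+'.pkl','rb'))
def world(c):
    "world xyz map from depth"
    R=cv2.Rodrigues(np.array(c['rvec'],float))[0]; t=np.array(c['tvec'],float).ravel()
    v,u=np.mgrid[:400,:640]; z=c['z_map'].astype(float)
    P=np.stack([(u-c['cx'])/c['fx']*z,(v-c['cy'])/c['fy']*z,z],-1)
    W=(P-t)@R; W[z==0]=np.nan; return W
def ray(c,u,v,h):
    R=cv2.Rodrigues(np.array(c['rvec'],float))[0]; t=np.array(c['tvec'],float).ravel()
    d=R.T@np.array([(u-c['cx'])/c['fx'],(v-c['cy'])/c['fy'],1]); o=-R.T@t
    return o+d*(h-o[2])/d[2]
E
python3 - <<'E'
from h import *
a=cap('scene','s0');b=cap('top','t0')
for c in(a,b):
    R=cv2.Rodrigues(np.array(c['rvec'],float))[0]; print(-R.T@np.array(c['tvec']).ravel(),c['fx'],(c['z_map']>0).mean(),R[2])
print(bot.get_obs())
E
```

```text
pics
[ 939.75236619 -312.17211667  926.61621897] 379.4668863095938 0.9960234375 [-0.41493493  0.29256821 -0.86152937]
[ 429.14112916  -13.75253703 1416.29756007] 496.2283939359735 0.9960703125 [ 0.08537119 -0.01407132 -0.99624985]
{'time': 0.1, 'joint_positions': array([-1.48896577e+00,  3.42670095e-01,  1.52490208e+00, -8.32270202e-06,
        1.27541357e+00, -1.46017153e-01]), 'dq': array([-6.10928729e-04, -1.43648861e-03, -3.28379003e-03,  8.81302864e-05,
       -1.38707831e-04,  4.12187215e-04]), 'tau': array([ 2.19699243e-03, -4.32005024e+01, -2.44693816e+01,  7.21305376e-02,
        5.25851024e-02, -3.74887202e-05]), 'tool_pos': array([ 118.56848813, -511.06727279,  226.11239175]), 'tcp_rot': array([-3.14139783e+00,  1.37942651e-03, -1.34294605e+00]), 'contact_force': array([ 0.44545793,  0.63328046, -0.15344121]), 'moment': array([-0.03944648, -0.00993217, -0.01322203]), 'grip_width': 91.74926070857292}
```

```bash
python3 -m pendant --help 2>&1 | head -20
```

```text
invalid input: not JSON, or not a number
```

View pics/s0.png

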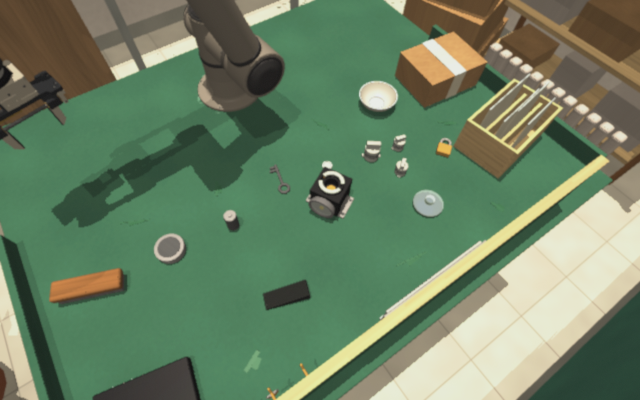

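View pics/t0.png

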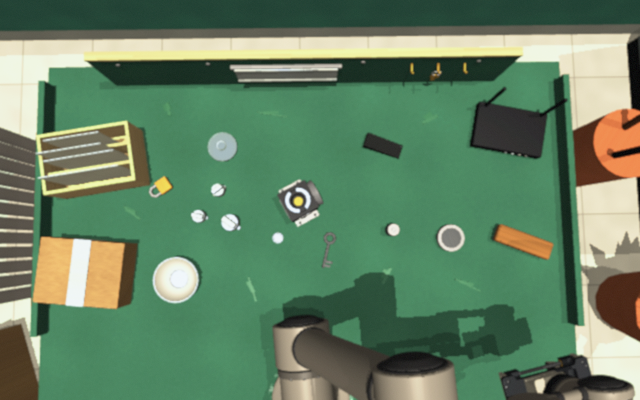

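The scene view shows the cell at (231,220), the lantern at (330,192) and caps at (372,149), (400,141) and (402,167). In the top view they are at (393,230), (300,202) and (230,222), (218,189), (198,216). I'll enlarge these areas.

```bash
python3 - <<'E'
from h import *
a=load('s0');b=load('t0')
def cr(c,u,v,w,h,s): return cv2.resize(c['frame'][v:v+h,u:u+w],None,fx=s,fy=s,interpolation=cv2.INTER_CUBIC)
r1=np.hstack([cr(b,180,170,80,60,5),cr(b,270,170,80,60,5)])
r2=np.hstack([cr(a,355,125,60,60,5),cr(a,300,160,60,60,5),cr(a,214,195,40,60,5)])
im=np.zeros((600,800,3),np.uint8); im[:300]=r1; im[300:,:800]=r2[:,:800]
cv2.imwrite('pics/z0.png',im)
for c,n,boxes in((b,'top',[(230,222),(218,189),(198,216),(300,202),(393,230)]),(a,'sc',[(372,149),(400,141),(402,167),(330,192),(231,220)])):
    W=world(c)
    for u,v in boxes:
        p=W[v-22:v+23,u-22:u+23].reshape(-1,3); m=(p[:,2]>15)&(p[:,2]<160); q=p[m]
        d=q[np.abs(q[:,:2]-W[v,u,:2]).max(1)<70]
        t=d[d[:,2]>np.percentile(d[:,2],97)-6]
        print(n,(u,v),W[v,u].round(),'n',len(d),'max',d[:,2].max().round(),'topmean',t.mean(0).round(1),len(t),'mid',d[:,:2].min(0).round(),d[:,:2].max(0).round())
E
```

```text
top (230, 222) [486. 210.  65.] n 229 max 73.0 topmean [487.4 213.2  66.9] 65 mid [467. 192.] [509. 236.]
top (218, 189) [579. 246.  48.] n 141 max 60.0 topmean [578.9 249.8  51.5] 33 mid [519. 232.] [595. 310.]
top (198, 216) [505. 300.  51.] n 143 max 57.0 topmean [507.4 302.5  51.6] 37 mid [491. 243.] [566. 317.]
top (300, 202) [538.  19.  57.] n 1191 max 105.0 topmean [540.   23.9  97.6] 183 mid [485. -41.] [598.  78.]
top (393, 230) [ 457. -234.   56.] n 135 max 65.0 topmean [ 460.2 -234.7   61.1] 68 mid [ 443. -251.] [ 476. -219.]
sc (372, 149) [494. 209.  44.] n 252 max 69.0 topmean [488.1 214.6  64.3] 63 mid [471. 192.] [509. 234.]
sc (400, 141) [513. 302.  35.] n 176 max 64.0 topmean [532.3 282.4  49.5] 59 mid [492. 232.] [582. 317.]
sc (402, 167) [591. 239.  45.] n 147 max 53.0 topmean [580.3 249.   48.7] 37 mid [521. 233.] [596. 306.]
sc (330, 192) [566.   4.  96.] n 1440 max 99.0 topmean [541.8  24.6  95.6] 223 mid [497. -44.] [600.  74.]
sc (231, 220) [ 474. -237.   55.] n 208 max 63.0 topmean [ 460.3 -235.1   57.9] 115 mid [ 444. -251.] [ 477. -219.]
```

View pics/z0.png

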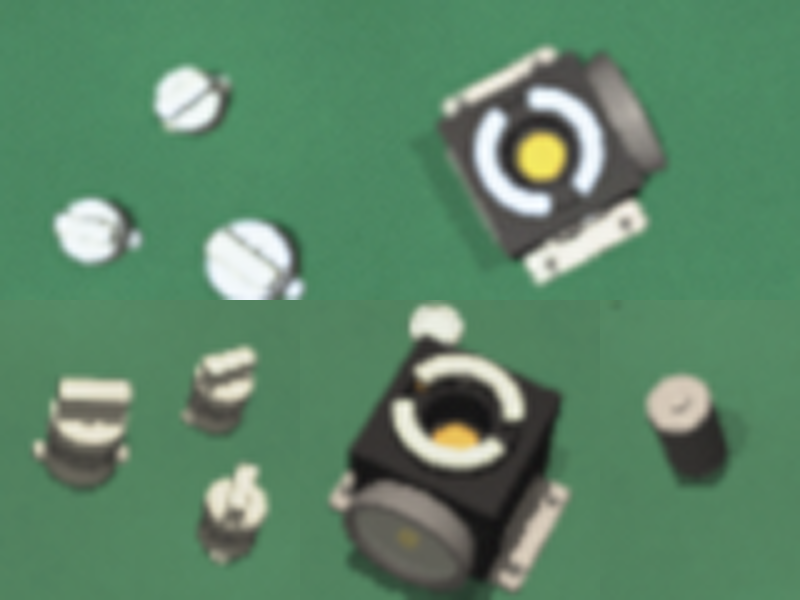

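```bash
python3 - <<'E'
from h import *
a=load('s0');b=load('t0')
for n,c,lu,cu,ku in(('top',b,(300,202),(393,230),(230,222)),('sc',a,(330,192),(231,220),(372,149))):
    W=world(c); u,v=lu
    print(n)
    g=c['frame'].min(2)
    # ring
    m=np.zeros((400,640),bool); m[v-25:v+25,u-25:u+25]=True
    D=np.hypot(W[...,0]-541,W[...,1]-24)
    r=m&(g>140)&(D<42)&(np.abs(W[...,2]-96)<14)
    vv,uu=np.nonzero(r); P=np.array([ray(c,x,y,96)[:2] for x,y in zip(uu,vv)])
    # outer hull fit
    from scipy.optimize import least_squares
    def circ(Q,rad):
        f=least_squares(lambda p:np.hypot(Q[:,0]-p[0],Q[:,1]-p[1])-rad,Q.mean(0)); return f.x,np.sqrt(np.mean(f.fun**2))
    ctr,e=circ(P,28.5); print('ring n',len(P),'ctr',ctr.round(1),e.round(1),'z',np.median(W[r][:,2]).round(1))
    R_=np.hypot(*(P-ctr).T); th=np.degrees(np.arctan2(*(P-ctr)[:,::-1].T))
    # slots: gap brightness profile at r=26.5
    H=[]
    R=cv2.Rodrigues(np.array(c['rvec'],float))[0]
    for t in range(0,360,5):
        vals=[]
        for rr in(25.5,27,28.5):
            X=np.array([[ctr[0]+rr*np.cos(np.radians(t)),ctr[1]+rr*np.sin(np.radians(t)),96.]])
            p=cv2.projectPoints(X,c['rvec'],c['tvec'],np.array([[c['fx'],0,c['cx']],[0,c['fy'],c['cy']],[0,0,1.]]),None)[0].ravel()
            vals.append(cv2.getRectSubPix(g,(1,1),(float(p[0]),float(p[1])))[0,0])
        H.append(int(np.mean(vals)))
    print(H); H=np.array(H,float); t=np.radians(np.arange(0,360,5)); w=np.clip(170-H,0,None); print('slot axis deg',np.degrees(np.angle((w*np.exp(2j*t)).sum()))/2)
    # cell
    u,v=cu; q=W[v-18:v+19,u-18:u+19]; k=(q[...,2]>48); Q=q[k]; z=Q[:,2]
    for _ in range(1):
        o=np.median(Q[:,:2],0); rr=np.hypot(*(Q[:,:2]-o).T); print('cell c',o.round(1),'bbox mid',((Q[:,:2].min(0)+Q[:,:2].max(0))/2).round(1),'z r<4',z[rr<4].round(1),'z 8<r<14',np.median(z[(rr>8)&(rr<14)]).round(1),z[(rr>8)&(rr<14)].std().round(1))
    u,v=ku; q=W[v-18:v+19,u-18:u+19].reshape(-1,3); Q=q[q[:,2]>57]; o=Q[:,:2].mean(0); w,V=np.linalg.eigh(np.cov((Q[:,:2]-o).T))
    print('bar',len(Q),o.round(1),'mean z',Q[:,2].mean().round(1),'ang',np.degrees(np.arctan2(V[1,1],V[0,1])).round(1),'rect',cv2.minAreaRect(Q[:,:2].astype(np.float32)))
E
```

```text
top
ring n 235 ctr [541.1  25.3] 3.6 z 95.8
[236, 215, 165, 108, 74, 67, 67, 70, 98, 154, 208, 228, 233, 232, 232, 230, 229, 227, 227, 227, 227, 226, 227, 227, 228, 230, 232, 231, 230, 229, 232, 231, 231, 232, 233, 234, 231, 211, 165, 109, 81, 78, 77, 80, 106, 159, 207, 224, 229, 231, 231, 231, 231, 231, 232, 232, 233, 235, 234, 233, 230, 233, 233, 235, 234, 233, 231, 231, 231, 234, 235, 238]
slot axis deg 27.96840167268612
cell c [ 459.2 -234.9] bbox mid [ 460.6 -235.3] z r<4 [62.9 57.6 62.1 59.6 62.3 56.2 61.8] z 8<r<14 59.1 3.0
bar 78 [487.6 213.7] mean z 66.2 ang 53.1 rect ((487.6740417480469, 214.18051147460938), (39.070213317871094, 14.141732215881348), 52.013206481933594)
sc
ring n 200 ctr [542.5  25.2] 3.1 z 95.7
[204, 188, 143, 89, 57, 44, 40, 52, 87, 148, 187, 205, 208, 211, 210, 209, 211, 207, 204, 204, 204, 207, 207, 208, 208, 204, 204, 204, 206, 209, 206, 207, 208, 206, 203, 200, 199, 182, 134, 79, 45, 33, 34, 42, 73, 138, 185, 208, 209, 209, 208, 207, 208, 208, 209, 208, 207, 207, 207, 210, 210, 210, 211, 210, 209, 207, 208, 211, 214, 214, 210, 208]
slot axis deg 27.511195622044553
cell c [ 462.6 -235.5] bbox mid [ 460.  -234.8] z r<4 [63.2 60.3 62.3 58.8 60.3 60.1 56.2 56.4 56.9] z 8<r<14 57.3 3.1
bar 78 [488.7 213.9] mean z 63.2 ang 50.1 rect ((487.0313415527344, 215.2340545654297), (39.53861618041992, 18.131214141845703), 54.500694274902344)
```

Target estimates:
- **Cell:** (460, -235), button up. Its centre reads about 61 mm and its edge about 57.
- **Lantern:** (542, 25), slots at 27.7°.
- **Large cap:** (487.5, 214), bar at about 52°.

I'll go to the cell now.

```bash
python3 -m pendant '[{"linear":[40,32,0],"twist":0},{"linear":[80,64,-5],"twist":0},{"linear":[120,97,-10],"twist":0},{"linear":[160,129,-15],"twist":0},{"linear":[200,161,-25],"twist":0},{"linear":[240,194,-40],"twist":0},{"linear":[280,226,-55],"twist":0},{"linear":[315,255,-70],"twist":0},{"linear":[341.5,276.5,-85],"twist":0},{"linear":[341.5,276.5,-115],"twist":0},{"linear":[341.5,276.5,-145],"twist":0},{"linear":[341.5,276.5,-170],"twist":0},{"linear":[341.5,276.5,-183],"twist":0},{"linear":[341.5,276.5,-183],"twist":0},{"linear":[341.5,276.5,-183],"twist":0}]' 0 && python3 - <<'E'
from h import *
c=cap('scene','s1');d=cap('top','t1')
f=lambda c,u,v,w,h,s:cv2.resize(c['frame'][v:v+h,u:u+w],None,fx=s,fy=s,interpolation=cv2.INTER_CUBIC)
cv2.imwrite('pics/z1.png',np.hstack([f(c,190,170,80,80,5),f(d,353,190,80,80,5)]))
E
```

```text
time: 1.98
tool_pos: [460.6, -235.4, 44.6]
tcp_rot: [-3.141, -0.001, -1.343]
contact_force: [-0.1, 0.3, 0.4]
grip_width: 91.9
```

View pics/z1.png

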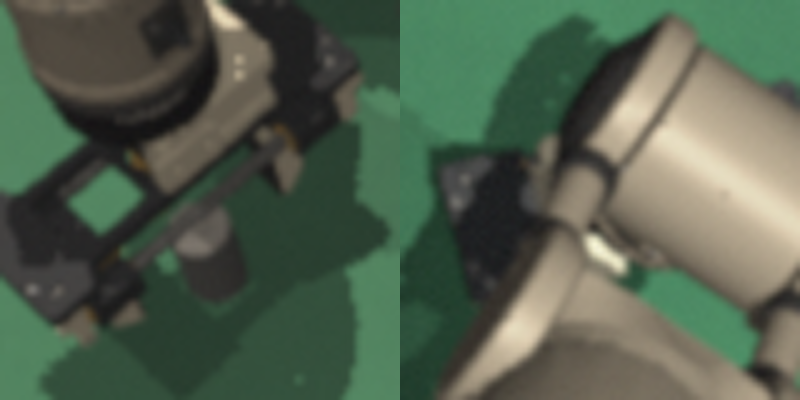

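The fingers straddle the cell (at (210,250) in the left crop) and look centred. I'll close and lift, then carry it above the well.

```bash
python3 -m pendant '[{"linear":[0,0,0],"twist":0},{"linear":[0,0,0],"twist":0},{"linear":[0,0,0],"twist":0},{"linear":[0,0,0],"twist":0},{"linear":[0,0,0],"twist":0},{"linear":[0,0,0],"twist":0},{"linear":[0,0,15],"twist":0},{"linear":[0,0,50],"twist":0},{"linear":[0,0,90],"twist":0},{"linear":[10,20,130],"twist":0},{"linear":[21,65,132],"twist":0},{"linear":[33,105,132],"twist":0},{"linear":[46,145,132],"twist":0},{"linear":[58,185,132],"twist":0},{"linear":[70,225,132],"twist":0},{"linear":[78,248,132],"twist":0},{"linear":[81.5,260,132],"twist":0},{"linear":[81.5,260,132],"twist":0},{"linear":[81.5,260,132],"twist":0},{"linear":[81.5,260,132],"twist":0}]' 255 && python3 - <<'E'
from h import *
c=cap('scene','s2');d=cap('top','t2'); print(bot.get_obs()['tool_pos'])
f=lambda c,u,v,w,h,s:cv2.resize(c['frame'][v:v+h,u:u+w],None,fx=s,fy=s,interpolation=cv2.INTER_CUBIC)
cv2.imwrite('pics/z2.png',np.hstack([f(c,280,130,80,100,5),f(d,260,152,80,100,5)]))
E
```

```text
time: 4.58
tool_pos: [541.4, 24.1, 175.8]
tcp_rot: [3.141, -0.0, -1.344]
contact_force: [0.2, -1.0, -1.2]
grip_width: 32.0
[541.49520027  24.34183246 175.77000678]
```

View pics/z2.png

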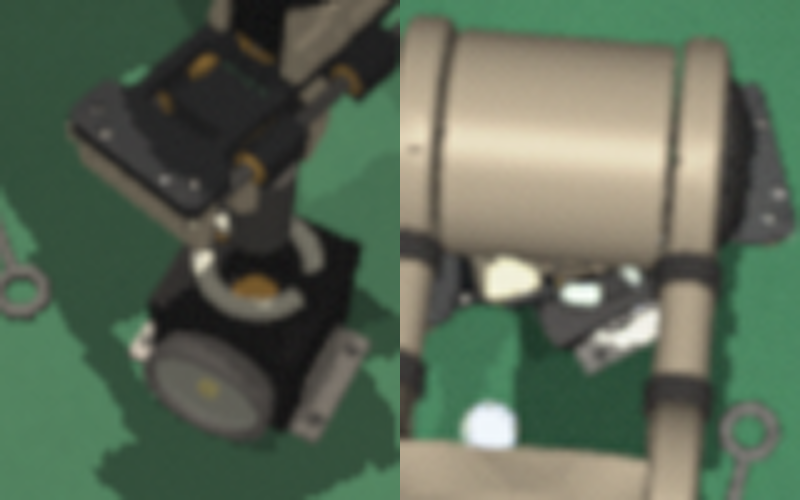

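The cell is held upright above the collar, between crop columns 237 and 297, with its bottom at row 248. I'll measure the held cell against the collar from the same view.

```bash
python3 - <<'E'
from h import *
from scipy.optimize import least_squares
c=load('s2'); W=world(c); K=np.array([[c['fx'],0,c['cx']],[0,c['fy'],c['cy']],[0,0,1.]])
Q=W[160:182,322:345].reshape(-1,3); Q=Q[(Q[:,2]>128)&(Q[:,2]<172)&(np.hypot(Q[:,0]-541,Q[:,1]-24)<26)]
f=least_squares(lambda p:np.hypot(Q[:,0]-p[0],Q[:,1]-p[1])-16.5,[541,24],loss='soft_l1'); print('cell depth fit',len(Q),f.x,np.abs(f.fun).mean(),Q[:,2].min())
# silhouette edges of cell on rows, midpoint -> bearing
g=c['frame'].astype(int).sum(2)
for v in range(168,182): print(v,g[v,322:346])
for p in((541.5,24.3),(541.8,25.2)):
  print(cv2.projectPoints(np.array([[*p,z] for z in(133.,145,160)]),c['rvec'],c['tvec'],K,None)[0].reshape(-1,2).round(2).tolist())
m=(c['frame'].min(2)>85)
Wd=world(c); r=m&(np.abs(Wd[...,2]-96)<10)&(np.hypot(Wd[...,0]-542,Wd[...,1]-25)<40); vv,uu=np.nonzero(r)
P=np.array([ray(c,x,y,96)[:2] for x,y in zip(uu,vv)]); f=least_squares(lambda p:np.hypot(P[:,0]-p[0],P[:,1]-p[1])-28.5,[541,24]); print('ring now',f.x,len(P),np.abs(f.fun).mean())
E
```

```text
cell depth fit 111 [540.57793398  23.9199448 ] 0.6405564426462776 128.416370759861
168 [123 102 103 131 175 230 260 272 269 212 151 138 147 144 142 140 149 230
 281 300 306 306 297 290]
169 [118 105 129 170 217 258 274 277 268 212 151 138 140 136 138 135 153 232
 271 293 295 287 280 276]
170 [139 144 149 198 238 270 277 275 267 203 148 140 139 138 138 135 162 236
 267 282 278 271 269 271]
171 [202 190 173 186 215 253 268 262 241 189 143 139 141 136 137 135 173 237
 266 271 270 267 269 270]
172 [255 271 301 237 173 202 218 206 189 158 141 139 141 140 136 135 179 229
 256 262 265 267 268 266]
173 [320 435 495 362 173 143 149 148 141 140 139 141 137 136 136 143 205 224
 217 222 246 263 266 265]
174 [323 458 554 412 191 135 135 139 138 138 139 140 138 139 134 148 230 266
 234 185 188 207 231 254]
175 [266 334 442 358 197 138 135 138 139 139 136 139 139 136 131 149 255 307
 297 227 147 125 157 198]
176 [245 240 292 261 177 137 137 139 138 137 138 139 137 135 135 159 259 311
 317 285 215 130  92 105]
177 [227 202 205 181 145 136 134 135 139 140 137 137 137 135 134 144 222 291
 318 320 286 192  94  75]
178 [207 160 158 139 127 130 133 134 139 138 137 140 140 136 122 109 161 260
 308 323 314 237 132  77]
179 [215 153 141 133 116 107 113 129 136 135 136 137 127 112  97  77 104 203
 282 320 318 268 168  82]
180 [345 174 135 112  91  75  88 101 108 110 114 111  97  79  75  73  75 141
 250 310 320 298 202  95]
181 [421 197 122  90  67  60  64  72  69  75  83  72  65  63  70  74  67 104
 211 294 321 311 218  97]
[[331.39, 173.47], [331.64, 170.81], [331.95, 167.4]]
[[331.75, 173.39], [332.0, 170.73], [332.33, 167.32]]
ring now [542.42603834  24.48118455] 111 2.0732341124325675
```

```bash
python3 -m pendant '[{"linear":[0.6,0.9,0],"twist":0},{"linear":[0.6,0.9,-20],"twist":0},{"linear":[0.6,0.9,-35],"twist":0},{"linear":[0.6,0.9,-42],"twist":0},{"linear":[0.6,0.9,-48],"twist":0},{"linear":[0.6,0.9,-54],"twist":0},{"linear":[0.6,0.9,-60],"twist":0},{"linear":[0.6,0.9,-66],"twist":0},{"linear":[0.6,0.9,-70],"twist":0},{"linear":[0.6,0.9,-71],"twist":0},{"linear":[0.6,0.9,-71],"twist":0}]'
```

```text
time: 6.05
tool_pos: [542.7, 26.0, 106.4]
tcp_rot: [-3.14, -0.001, -1.343]
contact_force: [-3.8, -0.9, 10.0]
grip_width: 32.0
```

```bash
python3 -m pendant '[{"linear":[-0.8,-0.3,0],"twist":0},{"linear":[-1,-0.3,0],"twist":0},{"linear":[-1,-0.3,-1],"twist":0},{"linear":[-1,-0.3,-2],"twist":0},{"linear":[-1,-0.3,-2],"twist":0}]'
```

```text
time: 6.68
tool_pos: [542.6, 25.9, 106.2]
tcp_rot: [-3.137, -0.001, -1.343]
contact_force: [-6.4, 1.7, 23.3]
grip_width: 31.8
```

```bash
python3 -m pendant '[{"linear":[0,0,2],"twist":0},{"linear":[0,0,2],"twist":0}]' && python3 -m pendant '[{"linear":[0,0,0],"twist":0},{"linear":[0,0,0],"twist":0},{"linear":[0,0,0],"twist":0},{"linear":[0,0,0],"twist":0},{"linear":[0,0,20],"twist":0},{"linear":[0,0,60],"twist":0},{"linear":[0,30,100],"twist":0},{"linear":[0,80,100],"twist":0},{"linear":[-20,130,80],"twist":0},{"linear":[-40,170,60],"twist":0},{"linear":[-54,188,50],"twist":19},{"linear":[-54,188,45],"twist":30},{"linear":[-54,188,45],"twist":38},{"linear":[-54,188,45],"twist":38}]' 0 && python3 - <<'E'
from h import *
from scipy.optimize import least_squares
c=cap('scene','s3');d=cap('top','t3')
f=lambda c,u,v,w,h,s:cv2.resize(c['frame'][v:v+h,u:u+w],None,fx=s,fy=s,interpolation=cv2.INTER_CUBIC)
cv2.imwrite('pics/z3.png',np.hstack([f(c,290,140,80,100,5),f(d,220,160,80,100,5)]))
for c in(c,d):
  W=world(c); Q=W.reshape(-1,3); Q=Q[(np.hypot(Q[:,0]-542,Q[:,1]-25)<22)&(Q[:,2]>106)&(Q[:,2]<126)]
  print(len(Q),Q.mean(0),(Q.min(0)+Q.max(0))/2, np.percentile(Q[:,2],[10,50,90]))
print(bot.get_obs()['tool_pos'])
E
```

```text
time: 6.92
tool_pos: [542.2, 25.8, 106.3]
tcp_rot: [-3.138, -0.001, -1.343]
contact_force: [-0.8, 1.3, 10.9]
grip_width: 32.0
time: 8.68
tool_pos: [487.0, 213.8, 149.5]
tcp_rot: [3.141, 0.0, -0.675]
contact_force: [0.8, 0.7, -0.0]
grip_width: 91.9
133 [543.93559872  23.22491778 115.52275211] [543.00685303  24.65513052 114.27981551] [109.79539064 116.17477565 118.73924166]
118 [542.27523136  24.16976166 117.80514581] [542.21086154  24.34901052 115.9435176 ] [114.59247973 117.9674092  121.34794656]
[487.10390176 213.67277557 149.58775728]
```

View pics/z3.png

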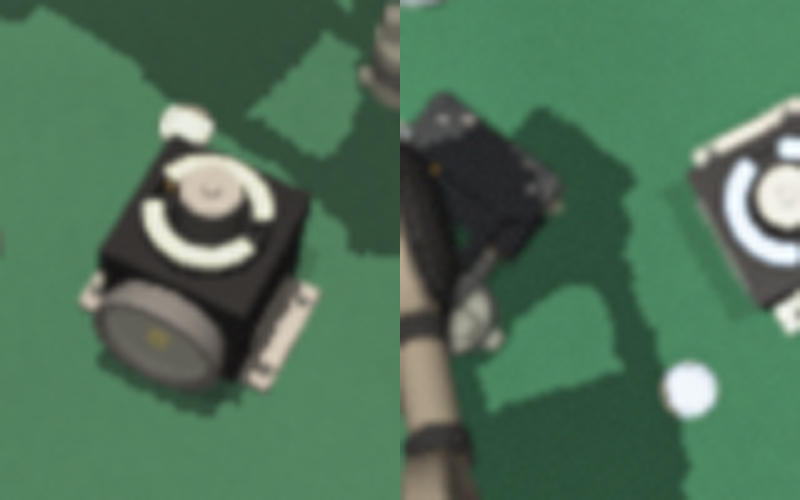

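The cell stands in the well: its top reads 59 mm higher than it did on the shelf, and it is upright at about (542.3, 24.5). Next I'll grasp the cap bar.

```bash
python3 -m pendant '[{"linear":[0.5,0.3,-40],"twist":0},{"linear":[0.5,0.3,-80],"twist":0},{"linear":[0.5,0.3,-98],"twist":0},{"linear":[0.5,0.3,-102],"twist":0},{"linear":[0.5,0.3,-102],"twist":0}]' 0 && python3 -m pendant '[{"linear":[0,0,0],"twist":0},{"linear":[0,0,0],"twist":0},{"linear":[0,0,0],"twist":0},{"linear":[0,0,0],"twist":0},{"linear":[0,0,0],"twist":0},{"linear":[0,0,0],"twist":0},{"linear":[0,0,0],"twist":0},{"linear":[0,0,0],"twist":0}]' 255
```

```text
time: 9.4
tool_pos: [488.0, 214.0, 48.1]
tcp_rot: [-3.141, -0.0, -0.681]
contact_force: [0.1, 0.3, 0.2]
grip_width: 92.0
time: 10.4
tool_pos: [487.7, 214.0, 47.7]
tcp_rot: [3.142, 0.0, -0.68]
contact_force: [-1.2, -0.2, 0.9]
grip_width: 16.2
```

```bash
python3 -m pendant '[{"linear":[0,0,20],"twist":0},{"linear":[0,0,60],"twist":0},{"linear":[0,0,110],"twist":0},{"linear":[0,0,140],"twist":0},{"linear":[8,-30,140],"twist":-5},{"linear":[20,-70,140],"twist":-10},{"linear":[32,-110,140],"twist":-15},{"linear":[44,-150,140],"twist":-20},{"linear":[51,-177,140],"twist":-23.3},{"linear":[54.5,-189,140],"twist":-23.3},{"linear":[54.5,-189,140],"twist":-23.3},{"linear":[54.5,-189,140],"twist":-23.3}]' && python3 - <<'E'
from h import *
c=cap('scene','s4');d=cap('top','t4')
f=lambda c,u,v,w,h,s:cv2.resize(c['frame'][v:v+h,u:u+w],None,fx=s,fy=s,interpolation=cv2.INTER_CUBIC)
cv2.imwrite('pics/z4.png',np.hstack([f(c,290,110,80,120,5),f(d,260,140,80,120,5)]))
E
```

```text
time: 11.9
tool_pos: [541.9, 26.0, 187.7]
tcp_rot: [3.141, 0.0, -1.085]
contact_force: [-0.6, 0.1, -0.3]
grip_width: 13.7
```

View pics/z4.png

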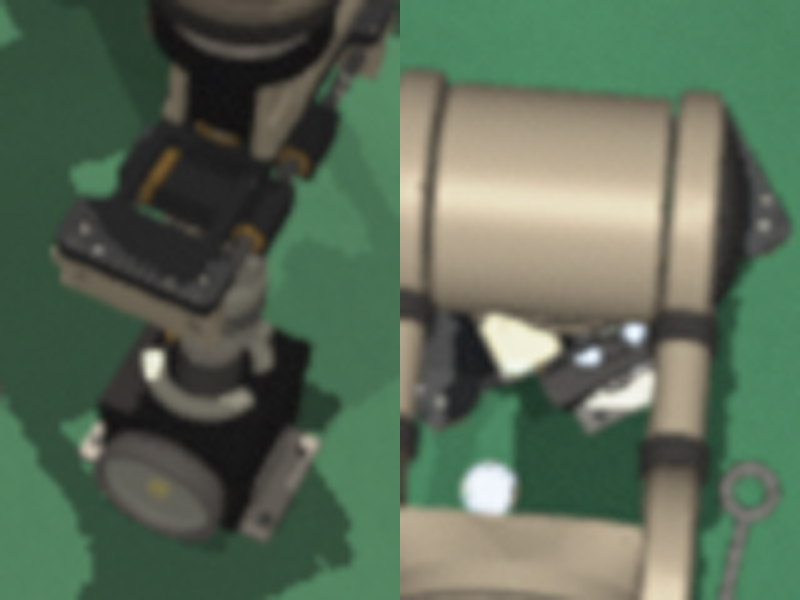

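The cap is held over the collar, with its foot at about crop (210,360), and the grip width of 13.7 mm matches the bar. I'll measure the hood axis.

```bash
python3 - <<'E'
from h import *
from scipy.optimize import least_squares
c=load('s4'); W=world(c); g=c['frame'].astype(int).sum(2)
Q=W.reshape(-1,3); Q=Q[(np.hypot(Q[:,0]-542,Q[:,1]-25)<32)&(Q[:,2]>138)&(Q[:,2]<190)]
for lo,hi in((138,148),(148,158),(158,168),(168,178)):
  q=Q[(Q[:,2]>lo)&(Q[:,2]<hi)]; f=least_squares(lambda p:np.hypot(q[:,0]-p[0],q[:,1]-p[1])-22,[542,25],loss='soft_l1'); print(lo,len(q),f.x.round(1),np.abs(f.fun).mean().round(2))
K=np.array([[c['fx'],0,c['cx']],[0,c['fy'],c['cy']],[0,0,1.]])
th=np.linspace(0,2*np.pi,200)
for z in(165.,150.):
  X=np.c_[542+22*np.cos(th),26+22*np.sin(th),0*th+z]; p=cv2.projectPoints(X,c['rvec'],c['tvec'],K,None)[0].reshape(-1,2); print(z,'pred u range for (542,26)',p[:,0].min().round(1),p[:,0].max().round(1),'v',p[:,1].mean().round(1))
for v in range(166,180,2): print(v,g[v,318:350])
E
```

```text
138 34 [544.3  28.7] 1.43
148 12 [543.2  25.9] 0.49
158 19 [543.2  27.3] 0.41
168 22 [543.  27.] 0.7
165.0 pred u range for (542,26) 323.7 341.8 v 166.1
150.0 pred u range for (542,26) 323.5 341.4 v 169.6
166 [123 159 166 183 202 232 218 162 133 149 164 192 255 229 190 188 179 146
 176 248 273 275 276 282 286 286 296 303 284 270 267 265]
168 [211 165 125 110 115 146 170 183 203 209 214 215 200 191 191 171 156 229
 297 321 321 315 302 280 246 262 285 280 271 270 270 267]
170 [294 287 274 249 224 189 152 126 115 124 162 181 177 164 144 143 215 286
 307 305 297 281 260 224 201 242 268 273 270 268 267 270]
172 [281 286 291 289 290 288 286 269 245 204 162 130 115 120 182 228 256 275
 278 263 237 218 194 189 228 260 266 270 268 269 269 267]
174 [200 213 234 258 276 285 287 289 286 261 245 259 272 284 279 267 246 213
 194 184 183 185 193 231 278 290 267 257 261 265 268 266]
176 [166 156 154 141 148 228 261 271 281 282 269 259 273 290 289 276 238 218
 219 234 243 257 268 291 313 283 199 125 155 196 227 250]
178 [155 163 142 105 112 143 147 148 233 276 286 290 293 289 292 285 284 289
 284 275 269 273 293 301 295 233 135  81  68  77  86  93]
```

```bash
python3 -m pendant '[{"linear":[0,-0.5,-8],"twist":0},{"linear":[0,-0.5,-16],"twist":0},{"linear":[0,-0.5,-22],"twist":0},{"linear":[0,-0.5,-28],"twist":0},{"linear":[0,-0.5,-34],"twist":0},{"linear":[0,-0.5,-39],"twist":0},{"linear":[0,-0.5,-39],"twist":0}]'; python3 -m pendant '[{"linear":[0,0,-3],"twist":0},{"linear":[0,0,-5],"twist":0},{"linear":[0,0,-7],"twist":0},{"linear":[0,0,-9],"twist":0},{"linear":[0,0,-9],"twist":0}]'
```

```text
time: 12.88
tool_pos: [542.0, 24.4, 148.3]
tcp_rot: [3.141, 0.0, -1.086]
contact_force: [-0.5, -0.7, -1.3]
grip_width: 14.0
time: 13.5
tool_pos: [542.4, 24.5, 144.1]
tcp_rot: [-3.139, -0.002, -1.086]
contact_force: [-11.8, 0.6, 30.3]
grip_width: 13.9
```

The foot is resting on the rim at about 96 mm, with a push towards -x. The hood depth fit put the cap 1.2 mm further out along the bar, so I'll back up, shift along the bar and retry.

```bash
python3 -m pendant '[{"linear":[0,0,6],"twist":0},{"linear":[-1.4,0,6],"twist":0},{"linear":[-1.4,0,6],"twist":0}]'; python3 -m pendant '[{"linear":[0,0,-2],"twist":0},{"linear":[0,0,-4],"twist":0},{"linear":[0,0,-6],"twist":0},{"linear":[0,0,-6],"twist":0}]'; python3 -c "
from h import *
print(bot.get_obs()['moment'])"
```

```text
time: 13.88
tool_pos: [540.5, 24.5, 145.2]
tcp_rot: [3.141, 0.0, -1.086]
contact_force: [0.5, -0.1, -1.4]
grip_width: 13.9
time: 14.38
tool_pos: [540.6, 24.5, 139.4]
tcp_rot: [3.141, 0.0, -1.086]
contact_force: [-0.2, -0.7, -1.1]
grip_width: 13.9
[-0.00901862 -0.02353554  0.01507218]
```

It is now entering freely.

```bash
python3 -m pendant '[{"linear":[0,0,-2],"twist":0},{"linear":[0,0,-4],"twist":0},{"linear":[0,0,-6],"twist":0},{"linear":[0,0,-8],"twist":0},{"linear":[0,0,-8.5],"twist":0},{"linear":[0,0,-8.5],"twist":0}]'; python3 -c "
from h import *
print(bot.get_obs()['moment'])"
```

```text
time: 15.12
tool_pos: [541.1, 24.6, 132.9]
tcp_rot: [-3.14, -0.001, -1.086]
contact_force: [-4.2, 0.5, 11.4]
grip_width: 13.8
[ 0.08948569  0.73987436 -0.03340316]
```

```bash
python3 -m pendant '[{"linear":[0,0,0.8],"twist":0},{"linear":[0,0,0.8],"twist":-5},{"linear":[0,0.2,0.8],"twist":-10},{"linear":[0,0.3,0.8],"twist":-15},{"linear":[0,0.5,0.8],"twist":-20},{"linear":[0,0.5,0.8],"twist":-20}]'; python3 -c "
from h import *
print(bot.get_obs()['moment'])"
```

```text
time: 15.88
tool_pos: [541.0, 25.4, 133.0]
tcp_rot: [-3.14, 0.0, -1.436]
contact_force: [-1.1, 1.1, 6.5]
grip_width: 13.7
[ 0.29513485  0.44966917 -0.00654568]
```

```bash
python3 -m pendant '[{"linear":[0,0,0],"twist":-5},{"linear":[0,0.2,0],"twist":-10},{"linear":[0,0.2,0],"twist":-15},{"linear":[0,0.3,0],"twist":-20},{"linear":[0,0.3,0],"twist":-25},{"linear":[0,0.3,0],"twist":-25},{"linear":[0,0.3,0],"twist":-25},{"linear":[0,0.3,0],"twist":-25}]'; python3 - <<'E'
from h import *
o=bot.get_obs(); print(o['moment'],o['tcp_rot'],o['tool_pos'])
c=cap('scene','s5');d=cap('top','t5')
f=lambda c,u,v,w,h,s:cv2.resize(c['frame'][v:v+h,u:u+w],None,fx=s,fy=s,interpolation=cv2.INTER_CUBIC)
cv2.imwrite('pics/z5.png',np.hstack([f(c,290,130,80,120,5),f(d,260,140,80,120,5)]))
E
```

```text
time: 16.88
tool_pos: [541.0, 25.7, 133.0]
tcp_rot: [-3.141, 0.001, -1.872]
contact_force: [-2.0, 1.0, 7.0]
grip_width: 13.6
[0.41342509 0.50604284 0.05969555] [-3.14075862e+00  7.68686281e-04 -1.87184728e+00] [540.99893484  25.6517444  132.97381324]
```

View pics/z5.png

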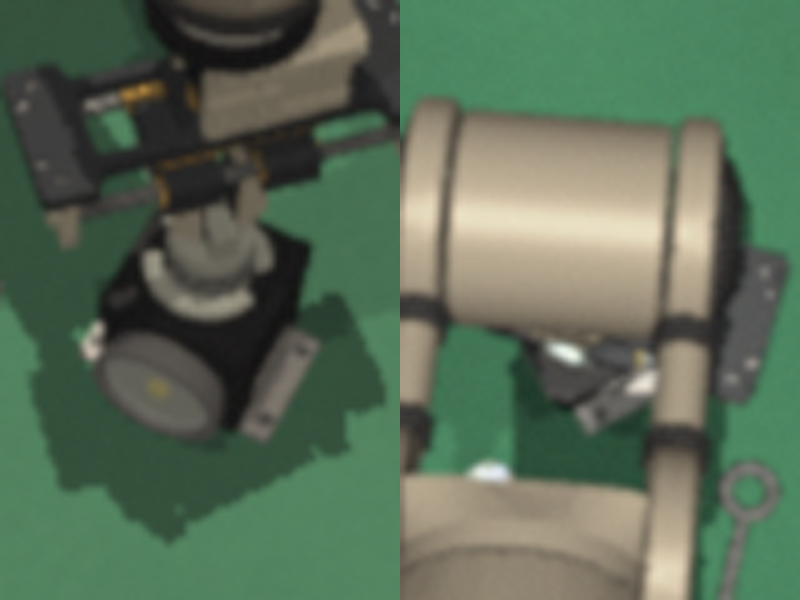

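```bash
python3 -m pendant '[{"linear":[0,0,0],"twist":0},{"linear":[0,0,0],"twist":0},{"linear":[0,0,0],"twist":0},{"linear":[0,0,0],"twist":0}]'; python3 -c "
from h import *
o=bot.get_obs(); print(o['moment'],abs(o['dq']).max()); bot.close_job()"
```

```text
time: 17.48
tool_pos: [541.0, 25.7, 133.0]
tcp_rot: [-3.141, 0.001, -1.872]
contact_force: [-1.6, 2.7, 7.1]
grip_width: 13.6
[0.35764657 0.48022473 0.01346579] 0.0015259929375219434
the job is handed in; nothing more can be done
```

I stood the cell button up in the well and seated the largest cap through the slots. I turned it 45° clockwise and handed in at about 17.5 s, still gripping and holding it. No verdict was reported.

**Corrections on the way:**
- **Cell:** it met an early resistance of up to 23 N while going in, so I eased off and released it.
- **Cap:** the first try landed on the collar rim at about 30 N. I backed up, shifted about 1.4 mm and it dropped in freely.

**Last checks:**
- **Cell:** after release its top read 59 mm higher than on the shelf, as it should. It measured within about 1 mm of the collar centre and looked upright.
- **Cap seated:** the foot works out at about 85 mm above the shelf, pressing on the track floor with about 7 N. It turned freely under the ledges.
- **Cap angle:** the wrist had turned 45.0° since the cap entered. The grip was firm on the bar (13.6 mm opening) and the arm was at rest.

**Unclear or not checked:**
- **Spring and lamp:** I could not see the lamp glow in the last picture. The turning moment was small and noisy, between 0.06 and 0.01 N m, so it only weakly confirms the spring load.
- **Bystanders:** I touched none knowingly, but did not measure them again at the end.

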